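Put the pipe cutter away in the interlocked tool chest

ROBOT

A 6-joint arm with a two-finger parallel gripper is mounted at the origin on the work surface. World frame = base frame: x ahead of the robot, y to its left, z up, the work surface at z = 0. Lengths are in m, angles in rad, forces in N, time in s.
With the tool pointing down it reaches from about 0.35 to 0.975 m from the base axis. Payload 4.9 kg.
Tool frame: the origin (TCP) lies midway between the tips of the shut fingers; the grasp point (between the pads) lies 19 mm behind it; z points along the fingers, y is the line along which they close (so a half turn about z gives the same grasp; the last joint's range is limited). The gripper opens to 85 mm and grips with 20 to 120 N. Pads are 22 mm wide; open, the fingers measure 114 mm over their backs; the gripper's body (76 mm by 85 mm) begins 54 mm behind the grasp point. The pads swing forward as they close: fully open they stand 13 mm farther back than shut.
Start: joints at [1.059, 0.053, 1.613, -0, 1.476, -0.119], TCP at [0.239, 0.577, 0.231] pointing down, gripper open.
Joint ranges: [-3.01, 3.01], [-1.01, 2.22], [0.06, 2.58], [-1.02, 4.17], [0.09, 2.62], [-3.14, 3.14]. Speed limits (rad/s): [2.57, 2.57, 3.14, 3.14, 3.14, 3.14].

INTERFACE

Orientations are given as a unit quaternion [w, x, y, z].
In Python, from plant import * gives the robot as it stands.
- The arm moves only by the tool jog_arm, never from a script. Its argument "targets" is a list of rows, each a list of 3 entries, a list of its own where there are three numbers: the shift along the tool's x, y, z in units of 25 mm (1.0 is 25 mm), then the turn, a rotation vector about the tool's x, y, z in units of 8 degrees (1.0 is 8 degrees), then the opening in per cent of the stroke, from 0 (shut) to 100 (fully open). A call has 1 to 8 rows; each row is the pose to reach, as a shift and turn from the pose commanded when the call began, along the tool's axes at that moment; what a row does not reach only later rows make up. A row lasts 1/8 s, in which the tool goes at most 62.5 mm and 10.7 degrees, less where a joint would pass 70% of its speed; a pose out of reach is approached as far as the arm can. A call with a gripper value outside its range is refused whole. The fingers move at their own pace and stop on an object; the grip force is fixed at half the most. Time passes only in rows, so rows that repeat a pose let the fingers close. It gives the time, the measured TCP pose, the force, the opening and the grip force at its end, in the units of the state.
- state(): the state, without advancing time (a new reading comes with each control period).
- grab_frame(name): name is "side" or "top" or "wrist"; returns (picture, depth): 400x640x3 uint8, red, green, blue; 400x640 float32, m along the optical axis (not along the pixel's ray), 0 where there is no reading.
- camera_params(name): a dict with "fovy" (degrees; the focal length in pixels is half the picture's height over the tangent of half this angle, whatever the lens; pixels are square), "cx", "cy" (the principal point, pixels), "rvec" (rotation vector, rad) and "tvec" (3), from world to camera coordinates, as OpenCV has them; the wrist camera has in their place "hand_eye" (4x4, takes a point from camera to tool coordinates, whose origin is the TCP and whose axes are the flange's). Camera axes: x right, y down, z forward; pixel columns grow to the right and rows downward; lengths in m; the calibration is good to about 2 mm. A picture is of the moment at which its call begins: read the wrist's pose just before it. camera_params takes no time and is no camera call.
- job_done(): hands the job in; it is judged then, once.
The state is a dict: "time": time; "joint_pos": joint angles; "joint_vel": joint speeds; "joint_efforts": joint torques, N m; "tool_pos": TCP position; "tool_rot": TCP orientation; "contact_force": force on the tool from outside, world axes, zero at the start; "ft_torque": the same for the moment, N m; "gripper_width": opening from 0.0 (shut) to 1.0 (fully open); "grasp_force": force on a finger pad.
Only numpy, scipy, OpenCV 4.12 (cv2) and the standard library are available. Lean on these libraries where they do the work, as an engineer would, in place of code of your own. Each camera call takes 0.05 s, during which the arm holds its last target. There are 200 camera calls.

TASK

The blue drawer of the bench chest was left open, so its interlock holds the red drawer locked. Ease the blue drawer fully home without slamming it, then pull the red drawer all the way out to its stop and lay the red pipe cutter flat in the drawer's empty wide bay, setting it down rather than dropping it. Leave both drawers like that (blue shut, red open), and leave the other things on the bench where they are.

Things in the scene. Friction and masses are not known exactly. Their poses are not given: they have to be found in the camera images.
- blue_drawer (a joint): How far the blue-fronted drawer is out (m): 0 = fully shut against a hard stop, 0.14 = fully out; starts 0.05 to 0.12 out. It slides towards the robot side along the chest's -x; sliding resistance about 2 to 3 N, it stays where it is left. Only when it is fully home (within about 2 mm) is the red drawer freed.
- red_drawer (a joint): How far the red-fronted drawer is out (m): 0 = shut, 0.14 = fully out against a hard stop. Starts shut, and a steel interlock pin blocks it (it moves 2 or 3 mm, then is solid) while the blue one is out. Resistance when free about 2 to 3 N. Once it is out, the blue one is locked shut.
- chest: Grey bench-top chest (fixed), 434 mm wide, its clear top at z = 0.102; x points into it, away from the robot, turned up to 0.12 rad from world x. Origin under its middle. Two drawers side by side, centres 196 mm apart (y = +-98 mm here); either may be the left one. Fronts 192 wide, 55 tall, top edge at z = 0.092; shut, their faces stand at x = -100 mm, the chest's body starts at -85 mm.
- blue_handle (a point): Middle of the blue drawer's blue bar handle: a level round bar 10 mm thick and 90 mm long, along this frame's y, at z = 0.070. It stands 42 mm in front of the drawer front (37 mm free behind the bar). x points into the chest (the shutting direction), z up.
- red_handle (a point): Middle of the red drawer's red bar handle; the same size, stand-off, height and axes as the blue one.
- red_bay (a point): Point on the floor (z = 0.047) of the red drawer's empty bay, moving with the drawer; x into the chest, z up. Bay 110 mm wide (y +-55 mm), from 67 mm in front of this point to 101 mm behind it. Drawer fully out: the chest's top overhangs it from 67 mm behind this point. Walls end 40 mm above the floor, the front 45 mm; past the divider (+y, 34 mm high) lies a narrow strip of brass wheels.
- cutter: Red pipe cutter with a black round knob, lying flat on the bench left of the chest, 105 mm long, 32 mm wide, 22 mm thick, 0.2 to 0.4 kg. Origin on its underside; x along its length towards the closed jaw end (from -52 mm, the knob end, to +53 mm), z up. Its solid block, 32 mm wide across y with parallel sides, runs from x = -20 to +10 mm: grip there, across y. The centre of mass is about 4 mm to +x of the origin.
- tyre_gauge: Bystander: tyre inflator gauge on the bench; not to be moved (30 mm allowed). Origin at its underside.
- wrench: Bystander: wrench on the bench; not to be moved (30 mm allowed). Origin at its underside.
- die_ring: Bystander: ring die on the bench; not to be moved (30 mm allowed). Origin at its underside.
- brush: Bystander: brush on the bench; not to be moved (30 mm allowed). Origin at its underside.
- oil_can: Bystander: oil can on the bench; not to be moved (30 mm allowed). Origin at its underside.
- jar: Bystander: amber jar on the bench; not to be moved (30 mm allowed). Origin at its underside.
- socket: Bystander: loose socket on the bench; not to be moved (30 mm allowed). Origin at its underside.
Mind the look-alikes: they are no part of the job. Of the things that look like the cutter, the middle-sized one is meant.

How it is judged:
On the way, in this order (a step that is already met when the one before it is completed fails the run):
1. the blue drawer is shut fully home (within 5 mm) (value of joint blue_drawer below 0.005 m), for 0.2 s.
2. the red drawer is pulled out to its stop (more than 115 of 140 mm) (value of joint red_drawer above 0.115 m), for 0.2 s.
At the end, for the whole second after the job is handed in: The blue drawer is within 5 mm of fully shut, the red one is out by more than 115 mm, and the cutter lies flat (on either face, within 0.2 rad) on the floor of the red drawer's wide bay, at rest and released (value of joint blue_drawer below 0.005 m and value of joint red_drawer above 0.115 m and x of cutter in the frame of red_bay between -0.08 and 0.1 m and y of cutter in the frame of red_bay between -0.055 and 0.055 m and z of cutter in the frame of red_bay between -0.008 and 0.03 m and (angle between cutter's own z axis and vertical below 0.2 rad or angle between cutter's own z axis and vertical above 2.94 rad) and linear speed of cutter below 0.02 m/s and contact force between cutter and the fingers below 0.2 N); the robot touches nothing.
It fails at once if the blue drawer is slammed (moves shut faster than 0.5 m/s) (velocity of joint blue_drawer below -0.5 m/s).
It fails at once if the cutter is dropped (falls freely from more than about 4 cm) (linear speed of cutter above 0.9 m/s and contact force between cutter and the fingers below 0.2 N).
It fails at once if a bystander on the bench is moved by more than 30 mm (distance of any of tyre_gauge, wrench, die_ring, brush, oil_can, jar, socket from where it was at the start of the episode above 0.03 m).
It also fails if it takes over 64 s, if anything falls off the work surface, if the arm or the gripper's body presses on something with over 40 N, if the wrist force passes 120 N, or if a joint passes its speed limit or range.

## Working session

There is one attempt and no reset: what is moved stays moved. The work goes in short steps, Python scripts to look and compute and a tool call to move; the robot and the scene stay as the last step left them, time stands still between calls to the robot, and variables do not carry over. Pictures are saved under pics/ and viewed, at most 10 in all, crops included, and the job is handed in when it is done.

Besides the shell and the picture viewer there is one more tool, called as name([rows], argument=value, ...), one row to a line, values as JSON. jog_arm: Moves the arm, as the interface text tells. Its arguments: {"type":"object","properties":{"targets":{"type":"array"}},"required":["targets"]}

```bash
mkdir -p pics
cat > h.py <<'E'
from plant import *
import numpy as np, cv2
from scipy.spatial.transform import Rotation as R
def grab(n,f):
    s=state(); im,d=grab_frame(n); cv2.imwrite(f'pics/{f}.png',im[:,:,::-1]); np.savez(f'pics/{f}.npz',d=d,tp=s['tool_pos'],tr=s['tool_rot'],n=n); return im,d
def world(f,px,z=None):
    a=np.load(f'pics/{f}.npz'); n=str(a['n']); c=camera_params(n)
    fl=200/np.tan(np.radians(c['fovy'])/2); out=[]
    for u,v in px:
        d=a['d'][int(v),int(u)]; ray=np.array([(u-c['cx'])/fl,(v-c['cy'])/fl,1])
        if 'hand_eye' in c:
            H=np.array(c['hand_eye']); q=a['tr']; T=R.from_quat([q[1],q[2],q[3],q[0]]).as_matrix()
            A=T@H[:3,:3]; o=T@H[:3,3]+a['tp']
        else:
            A=R.from_rotvec(np.ravel(c['rvec'])).as_matrix().T; o=-A@np.ravel(c['tvec'])
        r=A@ray
        out.append(o+r*(d if z is None else (z-o[2])/r[2]))
    return np.array(out)
def tool(p):  # world points -> shift in tool axes, units of 25mm from current TCP
    s=state(); q=s['tool_rot']; return R.from_quat([q[1],q[2],q[3],q[0]]).inv().apply(np.array(p)-s['tool_pos'])/0.025
E
python3 - <<'E'
from h import *
grab('top','top0'); grab('side','side0')
for n in('top','side','wrist'): print(camera_params(n))
print(state())
E
```

```text
{'fovy': 44.997709049332, 'cx': 321.94844293649487, 'cy': 193.1264885376604, 'rvec': array([ 2.1505016 , -2.19108115,  0.09187076]), 'tvec': array([-0.03417453,  0.55859706,  1.76037309])}
{'fovy': 53.573072974621255, 'cx': 319.5333547399147, 'cy': 198.43408563522408, 'rvec': array([ 0.13726753, -2.71302144,  1.48519418]), 'tvec': array([0.54855342, 0.11725995, 1.03573118])}
{'fovy': 66.21369582389083, 'cx': 319.58264066301274, 'cy': 195.89945429323262, 'hand_eye': array([[ 6.70500650e-04, -9.57529319e-01, -2.88335140e-01,
         7.39704366e-02],
       [ 9.99999706e-01,  7.49358957e-04, -1.63118235e-04,
         1.94381622e-04],
       [ 3.72257013e-04, -2.88334946e-01,  9.57529540e-01,
        -1.42884672e-01],
       [ 0.00000000e+00,  0.00000000e+00,  0.00000000e+00,
         1.00000000e+00]])}
{'time': 0.1, 'joint_pos': array([ 1.05900044e+00,  5.33131419e-02,  1.61412213e+00, -3.00156510e-06,
        1.47601218e+00, -1.19000498e-01]), 'joint_vel': array([ 0.00019453, -0.00327687, -0.00258372, -0.00264533,  0.00251439,
       -0.00111952]), 'joint_efforts': array([ 3.28545339e-04, -3.94899738e+01, -3.71363425e+01, -1.89942248e-04,
        3.93480237e-03,  2.46900663e-05]), 'tool_pos': array([0.23896108, 0.57691653, 0.23019278]), 'tool_rot': array([-2.86255014e-04,  1.95137323e-01,  9.80775492e-01, -8.82118571e-04]), 'contact_force': array([-0.14178922,  0.06277108,  0.12846287]), 'ft_torque': array([-0.00536015,  0.03510095,  0.04370915]), 'grasp_force': 0.0, 'gripper_width': 0.9990071275827682}
```

View pics/top0.png

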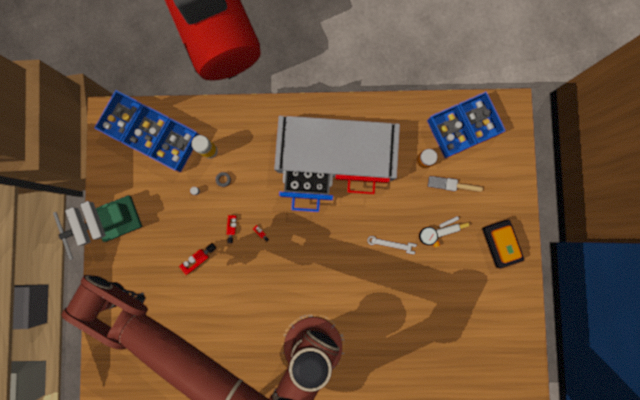

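View pics/side0.png

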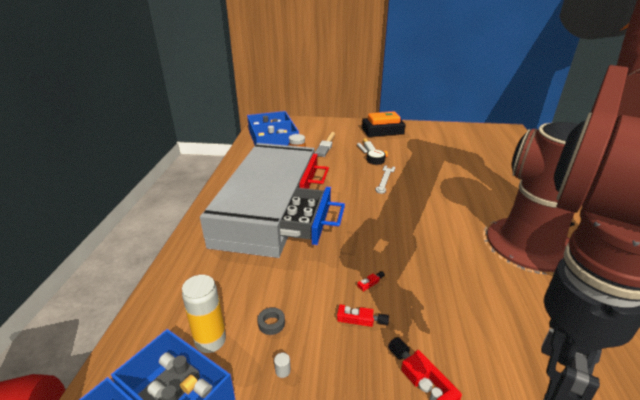

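The top view shows the chest around (337,147), the open blue drawer with its handle near (306,206), and the red handle near (362,188). The red cutters are large (197,260), middle (232,227) and small (260,233). The middle-sized one fits, and I'll confirm it in a crop.

Run:
```python
from h import *
im=cv2.imread('pics/top0.png')
c=cv2.resize(im[110:280,170:410],None,fx=3.33,fy=3.33,interpolation=cv2.INTER_CUBIC); cv2.imwrite('pics/crop0.png',c)
print(np.round(world('top0',[(283,193),(331,199)],.09),3))
print(np.round(world('top0',[(279,117),(399,124),(276,174),(395,179)],.102),3))
```

```text
[[ 0.555  0.094  0.09 ]
 [ 0.53  -0.077  0.09 ]]
[[ 0.828  0.104  0.102]
 [ 0.794 -0.326  0.102]
 [ 0.622  0.117  0.102]
 [ 0.596 -0.305  0.102]]
```

View pics/crop0.png

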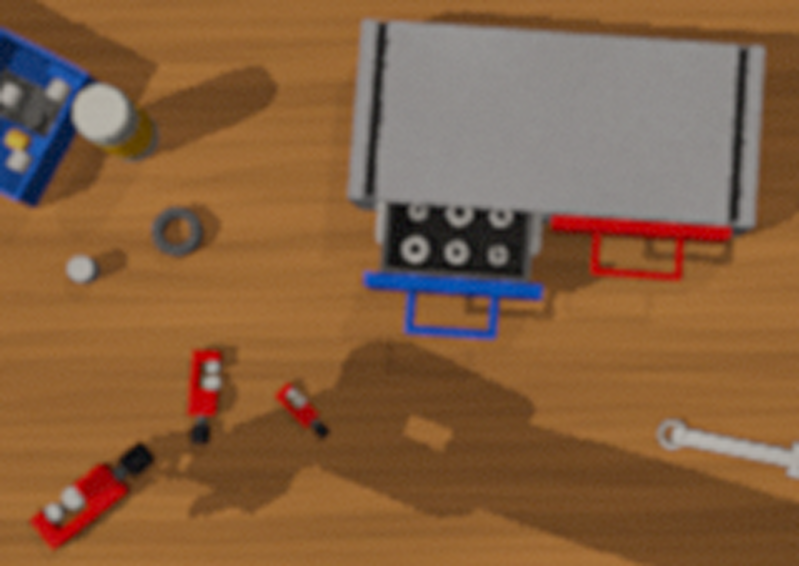

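In the crop the middle cutter runs from its jaw end (207,350) to its knob end (200,440). The blue bar is at (407–495, 334) and the red bar at (594–682, 274).

Run:
```python
from h import *
f=lambda L:[(170+u/3.33,110+v/3.33) for u,v in L]
b=world('top0',f([(408,332),(495,336)]),.07);r=world('top0',f([(594,272),(682,276)]),.07)
c=world('top0',f([(207,349),(200,441)]),.018)
fr=world('top0',f([(367,279),(542,292),(553,229),(730,236)]),.092)
for n,a in(('blue',b),('red',r),('cut',c),('fronts',fr)):print(n,a.round(3),np.linalg.norm(a[0]-a[1]).round(3))
bm=b.mean(0);rm=r.mean(0)
print('mids',bm,rm,'yaw',[np.arctan2(-(p[0]-p[1])[0],(p[0]-p[1])[1]) for p in(b,r,fr[:2],fr[2:])])
q=state()['tool_rot'];print(R.from_quat([*q[1:],q[0]]).as_matrix().round(3))
print(tool([bm,rm,c.mean(0)]).round(2))
```

```text
blue [[ 0.496  0.062  0.07 ]
 [ 0.49  -0.032  0.07 ]] 0.094
red [[ 0.557 -0.14   0.07 ]
 [ 0.551 -0.235  0.07 ]] 0.095
cut [[0.484 0.289 0.018]
 [0.383 0.297 0.018]] 0.102
fronts [[ 0.552  0.104  0.092]
 [ 0.535 -0.083  0.092]
 [ 0.602 -0.096  0.092]
 [ 0.591 -0.286  0.092]] 0.188
mids [0.49288791 0.01507364 0.07      ] [ 0.55409099 -0.18779562  0.07      ] yaw [np.float64(-0.06474403852882167), np.float64(-0.06474875943035792), np.float64(-0.09340744226131736), np.float64(-0.05912791102064781)]
[[-0.924  0.383 -0.001]
 [ 0.383  0.924 -0.002]
 [ 0.    -0.002 -1.   ]]
[[-17.99 -16.86   6.43]
 [-23.36 -23.42   6.45]
 [-11.53  -7.48   8.5 ]]
```

jog_arm([
  [[-9,-8.4,1.6],[0,0,4.5],45],
  [[-9,-8.4,1.6],[0,0,4.5],45],
  [[-9,-8.4,1.6],[0,0,4.5],45],
  [[-18,-16.9,3],[0,0,8.94],45],
  [[-18,-16.9,3],[0,0,8.94],45],
  [[-18,-16.9,3],[0,0,8.94],45],
  [[-18,-16.9,3],[0,0,8.94],45],
  [[-18,-16.9,3],[0,0,8.94],45],
])

```text
time: 1.1
tool_pos: [0.4438, 0.1232, 0.1702]
tool_rot: [0.0, 0.732, 0.682, 0.0]
contact_force: [0.9, 0.8, -0.6]
gripper_width: 0.449
grasp_force: 0.0
```

jog_arm([
  [[-4.17,2.26,0.8],[0,0,0],45],
  [[-4.17,2.26,0.8],[0,0,0],45],
  [[-4.17,2.26,0.8],[0,0,0],45],
])

```text
time: 1.48
tool_pos: [0.4927, 0.0141, 0.1493]
tool_rot: [-0.001, 0.733, 0.68, -0.001]
contact_force: [0.2, 1.3, -0.4]
gripper_width: 0.452
grasp_force: 0.0
```

Run:
```python
from h import *
grab('wrist','w1'); s=state(); print(s['tool_pos'],s['time'])
```

```text
[0.49233816 0.01583032 0.14964256] 1.525
```

View pics/w1.png

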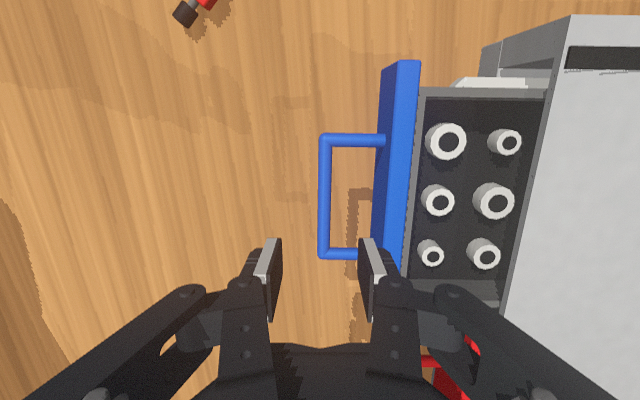

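The wrist view shows the blue bar running from (325,137) to (323,255), midway between the open fingers at about (268,265) and (373,265).

Run:
```python
from h import *
p=world('w1',[(325,137),(323,253)],.072); print(p,np.linalg.norm(p[0]-p[1])); m=p.mean(0); m[2]=.053
print(tool([m]).round(2), 'yaw',np.arctan2(-(p[0]-p[1])[0],(p[0]-p[1])[1]))
```

```text
[[ 0.49984619  0.06472624  0.072     ]
 [ 0.49188405 -0.02596204  0.072     ]] 0.09103712958777545
[[0.15 0.14 3.87]] yaw -0.08757224352415187
```

jog_arm([
  [[0.1,0.14,1.5],[0,0,0],45],
  [[0.1,0.14,3],[0,0,0],45],
  [[0.1,0.14,3.87],[0,0,0],45],
  [[0.1,0.14,3.87],[0,0,0],45],
  [[0.1,0.14,3.87],[0,0,0],0],
  [[0.1,0.14,3.87],[0,0,0],0],
  [[0.1,0.14,3.87],[0,0,0],0],
  [[0.1,0.14,3.87],[0,0,0],0],
])

```text
time: 2.52
tool_pos: [0.4975, 0.0198, 0.0556]
tool_rot: [0.0, 0.732, 0.682, 0.001]
contact_force: [-2.2, 3.1, 6.2]
gripper_width: 0.092
grasp_force: 58.9
```

jog_arm([
  [[0,0.3,0],[0,0,0],0],
  [[0,0.65,0],[0,0,0],0],
  [[0,1.0,0],[0,0,0],0],
  [[0,1.35,0],[0,0,0],0],
  [[0,1.7,0],[0,0,0],0],
  [[0,2.05,0],[0,0,0],0],
  [[0,2.35,0],[0,0,0],0],
  [[0,2.6,0],[0,0,0],0],
])

```text
time: 3.52
tool_pos: [0.5624, 0.014, 0.0556]
tool_rot: [0.001, 0.732, 0.682, 0.0]
contact_force: [-2.9, -2.1, 6.0]
gripper_width: 0.091
grasp_force: 58.8
```

jog_arm([
  [[0,0.1,0],[0,0,0],0],
  [[0,0.2,0],[0,0,0],0],
  [[0,0.3,0],[0,0,0],0],
  [[0,0.35,0],[0,0,0],0],
])

```text
time: 4.03
tool_pos: [0.571, 0.0132, 0.0556]
tool_rot: [0.001, 0.732, 0.682, 0.0]
contact_force: [-2.0, -1.6, 7.3]
gripper_width: 0.089
grasp_force: 59.1
```

Expected home is near x≈0.57, so I push on in small steps until the force rises.

jog_arm([
  [[0,0.08,0],[0,0,0],0],
  [[0,0.16,0],[0,0,0],0],
  [[0,0.24,0],[0,0,0],0],
  [[0,0.24,0],[0,0,0],0],
])

```text
time: 4.53
tool_pos: [0.5732, 0.013, 0.0555]
tool_rot: [-0.002, 0.731, 0.682, -0.004]
contact_force: [-16.7, -2.3, 17.9]
gripper_width: 0.089
grasp_force: 60.4
```

jog_arm([
  [[0,0.12,0],[0,0,0],0],
  [[0,0.12,0],[0,0,0],0],
  [[0,0,0],[0,0,0],40],
  [[0,-0.2,0],[0,0,0],40],
  [[0,-0.2,0],[0,0,0],40],
  [[0,-0.2,-1.5],[0,0,0],45],
  [[0,-0.2,-3.8],[0,0,0],45],
  [[0,-0.2,-3.8],[0,0,0],45],
])

```text
time: 5.52
tool_pos: [0.575, 0.0138, 0.1553]
tool_rot: [0.004, 0.731, 0.682, 0.004]
contact_force: [0.2, -0.2, 0.5]
gripper_width: 0.452
grasp_force: 0.0
```

jog_arm([
  [[-2.5,-0.1,0],[0,0,0],45],
  [[-5,-0.1,0],[0,0,0],45],
  [[-7.84,-0.1,0],[0,0,0],45],
  [[-7.84,-0.1,0],[0,0,0],45],
  [[-7.84,-0.1,0],[0,0,0],45],
])

```text
time: 6.15
tool_pos: [0.5542, -0.1813, 0.1478]
tool_rot: [-0.001, 0.732, 0.681, -0.0]
contact_force: [-0.1, -0.4, 0.2]
gripper_width: 0.447
grasp_force: 0.0
```

Run:
```python
from h import *
grab('wrist','w2'); s=state(); print(s['tool_pos'],s['time'])
```

```text
[ 0.5544063  -0.18039968  0.14799231] 6.2
```

View pics/w2.png

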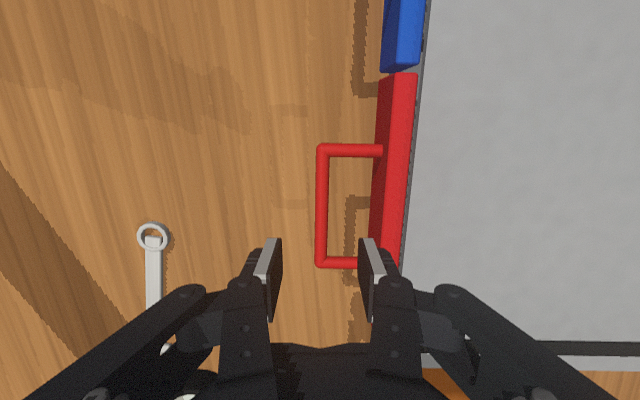

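The blue front now sits flush with the shut red one. The red bar runs from (323,147) to (321,263), midway between the fingers.

jog_arm([
  [[-0.2,0.08,1.5],[0,0,0],45],
  [[-0.2,0.08,3],[0,0,0],45],
  [[-0.2,0.08,3.75],[0,0,0],45],
  [[-0.2,0.08,3.75],[0,0,0],45],
  [[-0.2,0.08,3.75],[0,0,0],0],
  [[-0.2,0.08,3.75],[0,0,0],0],
  [[-0.2,0.08,3.75],[0,0,0],0],
  [[-0.2,0.08,3.75],[0,0,0],0],
])

```text
time: 7.2
tool_pos: [0.5551, -0.1864, 0.0571]
tool_rot: [-0.001, 0.732, 0.682, -0.001]
contact_force: [-9.3, 1.6, 7.5]
gripper_width: 0.09
grasp_force: 58.6
```

jog_arm([
  [[0,-0.4,0],[0,0,0],0],
  [[0,-0.8,0],[0,0,0],0],
  [[0,-1.2,0],[0,0,0],0],
  [[0,-1.2,0],[0,0,0],0],
])

```text
time: 7.7
tool_pos: [0.5263, -0.1838, 0.057]
tool_rot: [0.0, 0.732, 0.682, 0.001]
contact_force: [-2.3, 5.6, 7.9]
gripper_width: 0.087
grasp_force: 60.3
```

jog_arm([
  [[0,-0.5,0],[0,0,0],0],
  [[0,-1.1,0],[0,0,0],0],
  [[0,-1.7,0],[0,0,0],0],
  [[0,-2.3,0],[0,0,0],0],
  [[0,-2.9,0],[0,0,0],0],
  [[0,-3.5,0],[0,0,0],0],
  [[0,-3.9,0],[0,0,0],0],
  [[0,-4.2,0],[0,0,0],0],
])

```text
time: 8.7
tool_pos: [0.4227, -0.1745, 0.057]
tool_rot: [-0.001, 0.732, 0.681, 0.003]
contact_force: [4.5, 13.7, 10.1]
gripper_width: 0.091
grasp_force: 60.6
```

jog_arm([
  [[0,-0.1,0],[0,0,0],0],
  [[0,-0.2,0],[0,0,0],0],
  [[0,-0.3,0],[0,0,0],0],
  [[0,-0.3,0],[0,0,0],0],
])

```text
time: 9.2
tool_pos: [0.4155, -0.1738, 0.057]
tool_rot: [-0.001, 0.732, 0.681, 0.004]
contact_force: [3.7, 15.0, 10.5]
gripper_width: 0.092
grasp_force: 60.7
```

jog_arm([
  [[0.05,-0.1,0],[0,0,0],0],
  [[0.05,-0.15,0],[0,0,0],0],
  [[0.05,-0.1,0],[0,0,0],40],
  [[0.05,0,0],[0,0,0],40],
  [[0.05,0,0],[0,0,0],40],
  [[0.05,0,-2],[0,0,0],45],
  [[0.05,0,-4.5],[0,0,0],50],
  [[0.05,0,-5.5],[0,0,0],60],
])

```text
time: 10.2
tool_pos: [0.4154, -0.1762, 0.197]
tool_rot: [0.003, 0.732, 0.682, 0.001]
contact_force: [1.1, -0.3, 0.1]
gripper_width: 0.598
grasp_force: 0.0
```

Run:
```python
from h import *
grab('top','top1'); s=state(); print(s['tool_pos'],s['tool_rot'],s['time'],s['joint_pos'])
f=lambda L:[(170+u/3.33,110+v/3.33) for u,v in L]
print(tool(world('top0',f([(207,349),(200,441)]),.018)).round(2))
```

```text
[ 0.41637676 -0.17683211  0.19936535] [0.00478017 0.73156906 0.68174993 0.0009468 ] 10.25 [-5.66019159e-01 -3.68327402e-01  2.04052923e+00 -5.78986186e-04
  1.45966175e+00 -4.95487442e-01]
[[18.83  1.34  7.17]
 [18.86 -2.74  7.14]]
```

jog_arm([
  [[9.4,-0.3,0],[0,0,-5.5],70],
  [[9.4,-0.3,0],[0,0,-5.5],70],
  [[9.4,-0.3,0],[0,0,-5.5],70],
  [[9.4,-0.3,0],[0,0,-5.5],70],
  [[18.85,-1.5,1],[0,0,-11.2],70],
  [[18.85,-1.5,1],[0,0,-11.2],70],
  [[18.85,-1.5,1],[0,0,-11.2],70],
  [[18.85,-1.5,1],[0,0,-11.2],70],
])

```text
time: 11.25
tool_pos: [0.4088, 0.2994, 0.1661]
tool_rot: [-0.001, 0.067, 0.998, -0.001]
contact_force: [1.2, 0.1, 0.4]
gripper_width: 0.701
grasp_force: 0.0
```

Run:
```python
from h import *
s=state(); q=s['tool_rot'];print(s['tool_pos'],R.from_quat([*q[1:],q[0]]).as_matrix().round(3))
f=lambda L:[(170+u/3.33,110+v/3.33) for u,v in L]
print(tool(world('top0',f([(207,349),(200,441)]),.018)).round(2))
```

```text
[0.40881109 0.29938552 0.16610615] [[-0.991  0.133 -0.001]
 [ 0.133  0.991 -0.001]
 [ 0.001 -0.001 -1.   ]]
[[-3.05  0.02  5.92]
 [ 1.02 -0.21  5.93]]
```

jog_arm([
  [[-0.9,-0.1,0.3],[0,0,-0.4],70],
  [[-0.9,-0.1,0.3],[0,0,-0.4],70],
  [[-0.9,-0.1,0.3],[0,0,-0.4],70],
])

```text
time: 11.62
tool_pos: [0.4313, 0.2914, 0.1593]
tool_rot: [-0.001, 0.043, 0.999, -0.0]
contact_force: [0.6, -0.5, 0.2]
gripper_width: 0.7
grasp_force: 0.0
```

Run:
```python
from h import *
grab('wrist','w3'); s=state(); print(s['tool_pos'],s['time'])
```

```text
[0.43143134 0.29142883 0.15971338] 11.675
```

View pics/w3.png

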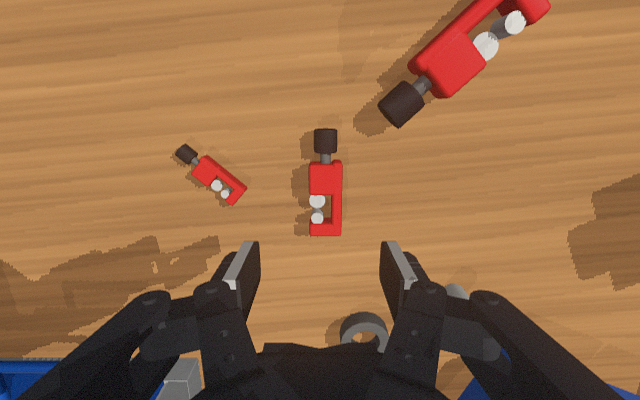

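The crop confirms three cutters: small (212,180), middle (325,185) and large (465,60). The middle one is meant, with its knob at (325,130), its jaw end at (326,236) and its block at columns 309–342, rows 163–194.

Run:
```python
from h import *
p=world('w3',[(325,129),(326,236)],.015); b=world('w3',[(309,164),(342,163),(309,194),(342,194)],.022)
print(p.round(4),b.round(4)); print('len',np.linalg.norm(p[0]-p[1]),'wid',np.linalg.norm(b[0]-b[1]))
e=(p[1]-p[0])/np.linalg.norm(p[1]-p[0]); print('ang',np.degrees(np.arctan2(e[1],e[0])))
g=b.mean(0)+e*.002; g[2]=.003
print(g,tool([g]).round(2)); q=state()['tool_rot'];print(R.from_quat([*q[1:],q[0]]).as_matrix()[:,0])
```

```text
[[0.3802 0.301  0.015 ]
 [0.4866 0.2934 0.015 ]] [[0.41   0.2836 0.022 ]
 [0.4117 0.3141 0.022 ]
 [0.4388 0.2808 0.022 ]
 [0.4415 0.3121 0.022 ]]
len 0.10671337553712516 wid 0.030525764404425223
ang -4.097358913033738
[0.42748822 0.2975218  0.003     ] [[0.17 0.23 6.27]]
[-9.96246606e-01  8.65574603e-02  7.11057422e-04]
```

jog_arm([
  [[0.17,0.23,2.2],[0,0,-0.1],70],
  [[0.17,0.23,4.4],[0,0,-0.1],70],
  [[0.17,0.23,5.6],[0,0,-0.1],70],
  [[0.17,0.23,6.2],[0,0,-0.1],70],
  [[0.17,0.23,6.2],[0,0,-0.1],15],
  [[0.17,0.23,6.2],[0,0,-0.1],15],
  [[0.17,0.23,6.2],[0,0,-0.1],15],
  [[0.17,0.23,6.2],[0,0,-0.1],15],
])

```text
time: 12.68
tool_pos: [0.4292, 0.2987, 0.0067]
tool_rot: [0.001, 0.036, 0.999, 0.001]
contact_force: [0.2, -0.0, 4.8]
gripper_width: 0.356
grasp_force: 62.8
```

jog_arm([
  [[0,0,-1.5],[0,0,0],15],
  [[0,0,-4],[0,0,0],15],
  [[0,0,-6.5],[0,0,0],15],
  [[-1,-2,-7.2],[0,0,0],15],
  [[-1.6,-4,-7.2],[0,0,0],15],
  [[-2.2,-6,-7.2],[0,0,0],15],
  [[-2.8,-8,-7.2],[0,0,0],15],
  [[-3.4,-10,-7.2],[0,0,0],15],
])

```text
time: 13.68
tool_pos: [0.4948, 0.0412, 0.1848]
tool_rot: [-0.0, 0.036, 0.999, 0.0]
contact_force: [0.1, 0.3, -2.1]
gripper_width: 0.354
grasp_force: 62.0
```

jog_arm([
  [[-0.6,-2,0],[0,0,0],15],
  [[-1.2,-4,0],[0,0,0],15],
  [[-1.8,-6,0],[0,0,0],15],
  [[-2.3,-8,0],[0,0,0],15],
  [[-2.6,-9.5,0],[0,0,0],15],
  [[-2.6,-10,0],[0,0,0],15],
  [[-2.6,-10,0],[0,0,0],15],
])

```text
time: 14.55
tool_pos: [0.5416, -0.2112, 0.1846]
tool_rot: [-0.0, 0.036, 0.999, 0.001]
contact_force: [0.8, 0.4, -2.3]
gripper_width: 0.356
grasp_force: 62.0
```

Run:
```python
from h import *
grab('wrist','w4'); s=state(); print(s['tool_pos'],s['tool_rot'],s['time'],s['grasp_force'])
```

```text
[ 0.54172591 -0.21046779  0.18463063] [-3.62734760e-04  3.55840810e-02  9.99366468e-01  5.50729863e-04] 14.6 62.03089714050293
```

View pics/w4.png

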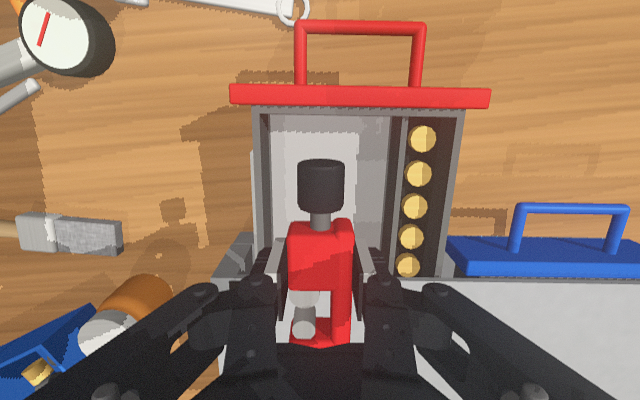

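The wrist view shows the cutter held level. The open red drawer's bay lies between its left wall (top inner edge ≈(268,115)) and the divider (≈(393,118)), and the inner face of the front is at row ≈108. The blue drawer is shut.

Run:
```python
from h import *
w=world('w4',[(269,116)],.087)[0]; d=world('w4',[(392,118)],.081)[0]; fr=world('w4',[(330,108)],.092)[0]; bar=world('w4',[(300,26),(422,29)],.07)
print(w,d,np.linalg.norm((w-d)[:2]),fr,bar)
y=-.088; ex=np.array([np.cos(y),np.sin(y),0]); ey=np.array([-np.sin(y),np.cos(y),0])
bx=bar.mean(0)@ex+.130; by=((w+d)/2)@ey
print('x from front',fr@ex+.067,'from bar',bx); c=bx*ex+by*ey; print('bay',c)
g=c+ex*(-.003+.005); g[2]=.056; print(g,tool([g]).round(2))
q=state()['tool_rot'];T=R.from_quat([*q[1:],q[0]]).as_matrix();print(np.degrees(np.arctan2(T[1,0],T[0,0])))
```

```text
[ 0.47414592 -0.24446778  0.087     ] [ 0.48266151 -0.14994809  0.081     ] 0.09490251274599204 [ 0.47155633 -0.19807438  0.092     ] [[ 0.41112906 -0.21618636  0.07      ]
 [ 0.41970229 -0.12464952  0.07      ]]
x from front 0.5541396972141184 from bar 0.5587856544788039
bay [ 0.54305379 -0.20291188  0.        ]
[ 0.54504606 -0.20308765  0.056     ] [[-0.12  0.3   5.15]]
175.9215262988748
```

jog_arm([
  [[-0.12,0.3,0],[0,0,0.1],15],
  [[-0.12,0.3,1],[0,0,0.1],15],
  [[-0.12,0.3,2],[0,0,0.1],15],
  [[-0.12,0.3,3],[0,0,0.1],15],
  [[-0.12,0.3,3.8],[0,0,0.1],15],
  [[-0.12,0.3,4.5],[0,0,0.1],15],
  [[-0.12,0.3,5],[0,0,0.1],15],
  [[-0.12,0.3,5.15],[0,0,0.1],15],
])

```text
time: 15.6
tool_pos: [0.5453, -0.2037, 0.0555]
tool_rot: [-0.001, 0.043, 0.999, 0.0]
contact_force: [-0.2, 0.3, -2.0]
gripper_width: 0.363
grasp_force: 62.0
```

jog_arm([
  [[0,0,0.08],[0,0,0],15],
  [[0,0,0.08],[0,0,0],15],
])

```text
time: 15.85
tool_pos: [0.546, -0.2043, 0.055]
tool_rot: [0.001, 0.043, 0.999, -0.0]
contact_force: [-0.1, 0.3, -0.7]
gripper_width: 0.358
grasp_force: 62.0
```

Contact is starting. I press a hair further, open a little, and rise.

jog_arm([
  [[0,0,0.04],[0,0,0],15],
  [[0,0,0.04],[0,0,0],50],
  [[0,0,0.04],[0,0,0],50],
  [[0,0,0.04],[0,0,0],50],
  [[0,0,-0.6],[0,0,0],50],
  [[0,0,-2],[0,0,0],50],
  [[0,0,-4],[0,0,0],50],
  [[0,0,-5],[0,0,0],50],
])

```text
time: 16.85
tool_pos: [0.5472, -0.2048, 0.1844]
tool_rot: [0.003, 0.043, 0.999, -0.001]
contact_force: [0.6, -0.7, 0.6]
gripper_width: 0.498
grasp_force: 0.0
```

Run:
```python
from h import *
grab('wrist','w5'); s=state(); print(s['tool_pos'],s['time'],s['grasp_force'],s['contact_force'])
```

```text
[ 0.54851857 -0.20545776  0.18761018] 16.9 0.0 [ 1.35923665 -0.44296512  2.35192111]
```

View pics/w5.png

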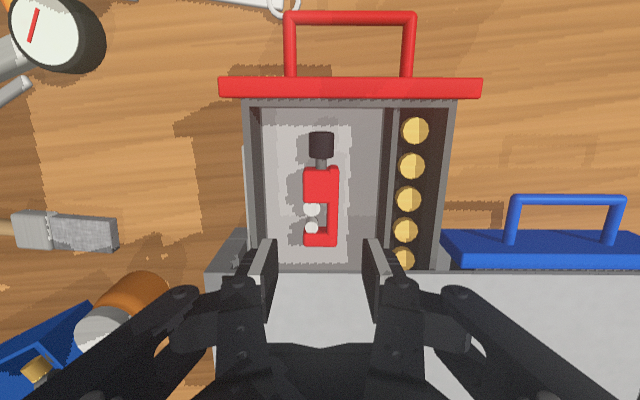

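The cutter lies flat in the middle of the bay at (321,190), clear of the fingers. The blue drawer is shut, and I check that the red bar (290–415, 16) is still fully out before handing in.

Run:
```python
from h import *
print(world('w5',[(290,16),(411,18)],.07).mean(0), np.abs(state()['joint_vel']).max())
print(job_done())
```

```text
[ 0.41478046 -0.17049848  0.07      ] 0.08017607978232875
the job is handed in; nothing more can be done
None
```

I eased the blue drawer home, pulled the red drawer out about 140 mm to its stop, set the middle-sized red pipe cutter flat in its wide bay, and handed the job in at about 17 s; no verdict was returned.

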